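# Twist-lock the glare filter into the inspection camera's ring light

### The job

Fit the glare filter to the inspection camera so the gold contacts can be looked at without glare: take it by its side handle, bring its collar up into the underside of the ring light, feel for the slots, push it gently up against the spring and swing the handle anticlockwise as seen from above until the lugs lock, then let go so that it hangs level and locked by itself. Be gentle with the optics, never pressing hard on the camera stand, and leave the other things as they are.

Things in the scene. Friction and masses are not known exactly. Their poses are not given: they have to be found in the camera images.
- filter_center (a point): Glare filter (about 170 g, loose, stands lugs up): black round skirt 80 mm across, 34 mm tall; on it an aluminium collar 54 mm across, its top 53 mm above the skirt's underside (the last 2.5 mm 51 mm across); black side handle. Point: on the axis, 26.5 mm above the underside. x: out along the handle; z: up.
- filter_handle (a point): Centre of the filter's handle grip, 105 mm from the filter's axis, 26 mm above its underside. x: out along the handle, away from the skirt; z: up. The grip is a flat-sided bar 18 mm wide (y), 20 mm tall (z), 64 to 152 mm from the axis; a 13 mm round neck joins it to the skirt. At the start the handle points roughly to the robot.
- filter_lugs (a point): Point on the filter's axis level with the undersides of its three bayonet lugs, 45 mm above its underside; axes as filter_center. The lugs reach 32 mm from the axis, are 10 mm wide and 4 mm thick (tops 49 mm above the underside), 120 degrees apart; one lies in the handle's direction.
- mouth (a point): Centre of the ring light's flat lower face (black ring 84 mm across, 29 mm tall), 165 mm above the shelf. z: up the optical axis; x: from the stand's open front to its post, so -x looks roughly to the robot. Bore 57 mm (1.7 mm play round the collar) with three lug slots 120 degrees apart, each 3 degrees wider than a lug on either side.
- turn_level (a point): On the optical axis 7.7 mm above the mouth; axes as mouth. The ring light's clamped turn is not given: the lugs meet the slots with the handle 30 degrees clockwise (from above) of -x, i.e. towards (-0.87, 0.5), give or take 27: feel for it. Then lift the lugs' undersides to about here: over 6 mm above the mouth clears the ridge; hard stop at 9.5 mm.
- notch_level (a point): On the optical axis 3 mm above the mouth: where the lugs' undersides rest when locked. Lifted over the ridge, the filter turns 38 degrees anticlockwise (from above) from the slots' middle; a stop ends it 3 degrees later. Let go, the lugs drop into notches. A sprung washer pushes the collar down from mouth level on, with 1.4 N plus 0.3 N per mm.
- camera_top (a point): Top of the camera, 302 mm above the shelf, on the optical axis; axes as mouth. The camera is 44 mm square down to 250 mm; below it a lens barrel, 36 mm across (collars to 48 mm), runs down into the ring light. A 30 mm wide boom holds the camera from behind (+x), 261 to 283 mm up.
- stand: The camera stand, fixed, with all it carries (base, post, camera, ring light). Origin: centre of its base's underside, 30 mm behind the optical axis; axes as mouth. Base plate 220 x 180 mm, 16 mm thick; post 25 mm across, 361 mm tall, 115 mm behind the optical axis. Delicate: contact forces on it must stay under 25 N, summed over the lugs; a turn of 0.75 N m against the stop is already that much.
- edge_connector: Edge connector awaiting inspection, black with gold-finish contacts, 12 x 66 x 13 mm, lying on the stand's base under the camera; origin at the centre of its underside. A bystander.
- toroid: Black ferrite toroid, 38 mm across, 13 mm tall, flat on the shelf; origin at the centre of its underside. A bystander.
- spacer_block: Clear acrylic spacer block 50 x 32 x 22 mm on the shelf; origin at the centre of its underside. A bystander.
- ic_tube: Orange plastic IC tube, 300 mm long (own y), 13 mm wide, 13 mm tall, on the shelf; origin at the centre of its underside. A bystander.
- drawers_drawer0_handle (a point): Knob of the half-open top drawer of the small plastic drawer unit (150 x 220 x 200 mm) at the left; to be left alone.
Things that resemble listed ones, but are neither listed nor needed, are in the scene too. What is shaped like the part that bears filter_center but blue or pink is not meant.

How it is judged:
By the outcome, as a careful person would: the job done as asked, in the order asked, and still so for the second after the job is handed in, with the robot touching nothing.
It also fails if it takes over 72 s, if anything falls off the work surface, if the arm or the gripper's body presses on something with over 40 N, if the wrist force passes 120 N, or if a joint passes its speed limit or range.

### The arm

A 6-joint arm with a two-finger parallel gripper is mounted at the origin on the work surface. World frame = base frame: x ahead of the robot, y to its left, z up, the work surface at z = 0. Lengths are in m, angles in rad, forces in N, time in s.
With the tool pointing down it reaches from about 0.275 to 0.85 m from the base axis. Payload 5.2 kg.
Tool frame: the origin (TCP) lies on the mounting face of the last link; the fingertips stand manip.nose_length ahead of it and the grasp point (between the pads) lies 155 mm ahead of it (manip.nose_length is the distance from the TCP to the fingertips, in m); z points along the fingers, y is the line along which they close (so a half turn about z gives the same grasp; the last joint's range is limited). The gripper opens to 85 mm and grips with 20 to 120 N. Pads are 22 mm wide; open, the fingers measure 114 mm over their backs; the gripper's body (76 mm by 85 mm) begins 54 mm behind the grasp point. The pads swing forward as they close: fully open they stand 13 mm farther back than shut.
Start: joints at [-1.364, 0.259, 1.535, -0, 1.348, -0.203], TCP at [0.219, -0.504, 0.405] pointing down, gripper open.
Joint ranges: [-3.14, 3.14], [-0.91, 2.08], [0.19, 2.58], [-1.22, 4.36], [0.22, 2.71], [-3.12, 3.12]. Speed limits (rad/s): [2.57, 2.57, 3.14, 3.14, 3.14, 3.14].

### API

Orientations are given as a rotation vector (axis times angle).
In Python, from workcell import manip, cams, finish_job gives the robot as it stands. The module is installed in compiled form; this text tells all that it offers.
- The arm moves only by the tool servo_tool, never from a script. Its argument "steps" is text: rows parted by semicolons, each of 7 numbers parted by spaces: the shift along the tool's x, y, z in m, then the turn, a rotation vector about the tool's x, y, z in rad, then the finger opening in m, from 0 to 0.0854. In form: dx dy dz wx wy wz hand; .... A call has 1 to 12 rows; each row is the pose to reach, as a shift and turn from the pose commanded when the call began, along the tool's axes at that moment; what a row does not reach only later rows make up. A row lasts 1/12 s, in which the tool goes at most 41.7 mm and 7.16 degrees, less where a joint would pass 70% of its speed; a pose out of reach is approached as far as the arm can. A call with a gripper value outside its range is refused whole. The fingers move at their own pace and stop on an object; "force" is the grip in N (left out, the last holds). Time passes only in rows, so rows that repeat a pose let the fingers close. It gives the time, the measured TCP pose, the force, the opening and the grip force at its end, in the units of the state.
- manip.read_state(): the state, without advancing time (a new reading comes with each control period).
- cams.snapshot(name): name is "scene" or "top"; returns a dict with "image" (400x640x3 uint8, blue, green, red), "intrinsics" (3x3 intrinsics, pixels), "world_to_cam" (4x4, takes a point from world to camera coordinates). Camera axes: x right, y up, looking along -z (the intrinsics and any distortion apply to the point x, -y, -z); pixel columns grow to the right and rows downward; lengths in m; the calibration is good to about 2 mm. A picture is of the moment at which its call begins. There is no depth.
- finish_job(): hands the job in; it is judged then, once.
The state is a dict: "time": time; "q": joint angles; "qvel": joint speeds; "tau": joint torques, N m; "tcp_pos": TCP position; "eef_rot": TCP orientation; "ft_force": force on the tool from outside, world axes, zero at the start; "wrist_torque": the same for the moment, N m; "width": finger opening in m; "gripper_force": force on a finger pad.
Only numpy, scipy, OpenCV 4.12 (cv2) and the standard library are available. Lean on these libraries where they do the work, as an engineer would, in place of code of your own. Each camera call takes 0.05 s, during which the arm holds its last target. There are 200 camera calls.

## Working session

There is one attempt and no reset: what is moved stays moved. The work goes in short steps, Python scripts to look and compute and a tool call to move; the robot and the scene stay as the last step left them, time stands still between calls to the robot, and variables do not carry over. Pictures are saved under pics/ and viewed, at most 10 in all, crops included, and the job is handed in when it is done.

Besides the shell and the picture viewer there is one more tool, called after ">>>" as a command line: name --argument value ..., lists and objects as JSON in quotes. servo_tool: Moves the arm, as the interface text tells. Its arguments: {"type":"object","properties":{"steps":{"type":"string"},"force":{"type":"number"}},"required":["steps"]}

```bash
mkdir -p pics
python3 - <<'E'
from workcell import manip,cams
import cv2,numpy as np
for n in("scene","top"):
    s=cams.snapshot(n); cv2.imwrite(f"pics/{n}0.png",s["image"]); np.savez(n+"0.npz",**s)
    print(n,s["intrinsics"].tolist(),np.round(s["world_to_cam"],4).tolist(),s.keys())
st=manip.read_state();print(st,manip.nose_length)
E
```

```text
scene [[361.52122057773374, 0.0, 314.1010797956102], [0.0, 361.52122057773374, 202.01115124809306], [0.0, 0.0, 1.0]] [[-0.2026, 0.9791, -0.0196, 0.1061], [-0.5366, -0.0943, 0.8386, 0.1336], [0.8192, 0.1804, 0.5444, -1.51], [0.0, 0.0, 0.0, 1.0]] dict_keys(['image', 'intrinsics', 'world_to_cam'])
top [[457.440707583952, 0.0, 326.29883767694696], [0.0, 457.440707583952, 196.38843282984718], [0.0, 0.0, 1.0]] [[-0.0747, -0.9972, -0.0017, 0.0569], [0.9757, -0.0734, 0.2066, -0.6018], [-0.2061, 0.0138, 0.9784, -1.551], [0.0, 0.0, 0.0, 1.0]] dict_keys(['image', 'intrinsics', 'world_to_cam'])
{'time': 0.1, 'q': array([-1.36380211e+00,  2.59272434e-01,  1.53595012e+00,  3.89909265e-06,
        1.34797636e+00, -2.02795762e-01]), 'qvel': array([-0.00149573, -0.00013147, -0.00251139, -0.00113358,  0.00182948,
       -0.00033819]), 'tau': array([ 2.05931072e-03, -4.46969676e+01, -2.91247451e+01, -2.51648444e-04,
        6.24952212e-03,  1.45233679e-05]), 'tcp_pos': array([ 0.21911567, -0.50427176,  0.40396578]), 'eef_rot': array([-3.07430555e+00, -6.38873950e-01, -6.75249676e-07]), 'ft_force': array([-0.17231399, -0.52694911,  0.39591258]), 'wrist_torque': array([-0.00738049, -0.02538638,  0.00686741]), 'gripper_force': 0.0, 'width': 0.08544107416175914} 0.1734
```

View pics/scene0.png

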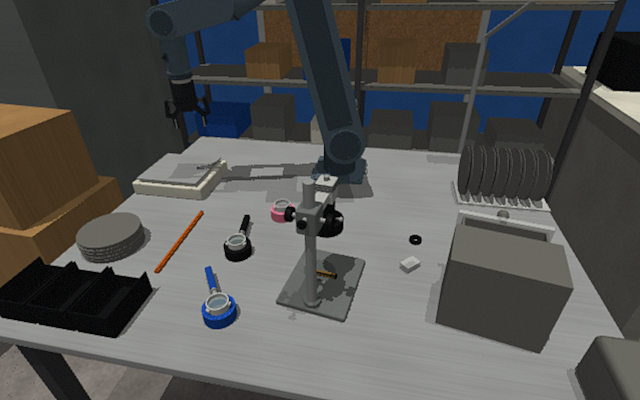

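View pics/top0.png

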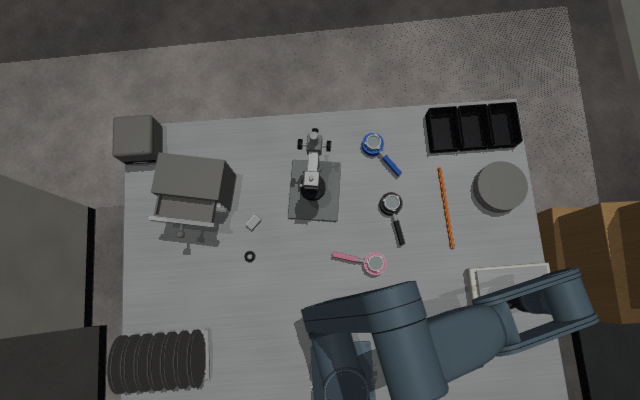

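```bash
cat > h.py <<'E'
import numpy as np
from scipy.optimize import least_squares
S={n:dict(np.load(n+"0.npz")) for n in("scene","top")}
def proj(n,P):
    P=np.atleast_2d(P);W=S[n]["world_to_cam"];K=S[n]["intrinsics"]
    c=P@W[:3,:3].T+W[:3,3]; c=c*[1,-1,-1]; u=c@K.T; return u[:,:2]/u[:,2:]
def ray(n,uv,z):
    W=S[n]["world_to_cam"];K=S[n]["intrinsics"];R=W[:3,:3];o=-R.T@W[:3,3]
    d=R.T@(np.linalg.inv(K)@[uv[0],uv[1],1]*[1,-1,-1]); return o+d*(z-o[2])/d[2]
E
python3 - <<'E'
import cv2,numpy as np
from h import *
t=S["top"]["image"];s=S["scene"]["image"]
a=cv2.resize(t[120:260,285:415],None,fx=4,fy=4,interpolation=cv2.INTER_CUBIC)
b=cv2.resize(s[170:325,215:375],None,fx=5,fy=5,interpolation=cv2.INTER_CUBIC)[:600]
print(a.shape,b.shape)
cv2.imwrite("pics/a.png",a)
b=cv2.resize(s[170:320,215:375],None,fx=4,fy=4,interpolation=cv2.INTER_CUBIC)
cv2.imwrite("pics/b.png",b)
print(ray("top",(391,204),.053),ray("top",(401.5,243),.026),ray("scene",(238,240),.053))
E
```

```text
(560, 520, 3) (600, 800, 3)
[ 0.5618833  -0.21461668  0.053     ] [ 0.42437966 -0.24125774  0.026     ] [ 0.57481318 -0.21387431  0.053     ]
```

View pics/a.png

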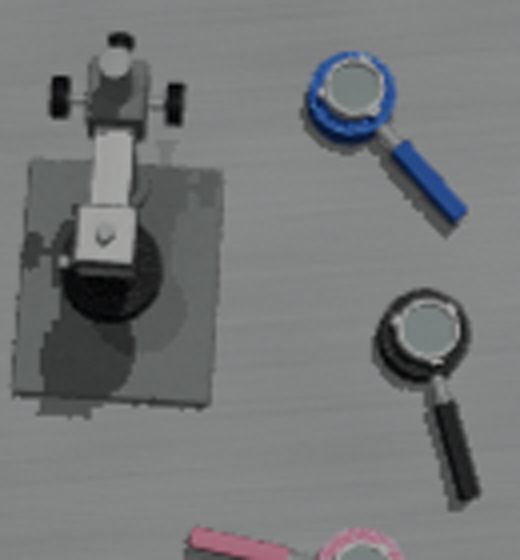

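View pics/b.png

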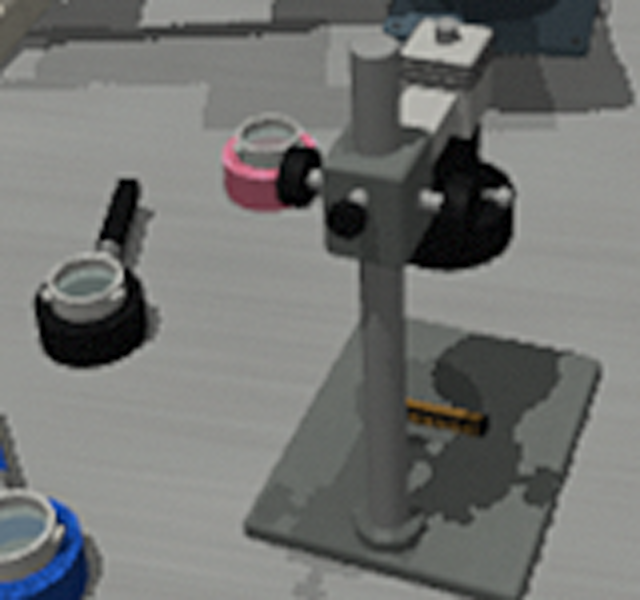

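```bash
cat > fit.py <<'E'
from h import *
A=lambda x,y:("top",(285+(x+.5)/4-.5,120+(y+.5)/4-.5))
B=lambda x,y:("scene",(215+(x+.5)/4-.5,170+(y+.5)/4-.5))
def fit(obs,x0,name):
    def w(p,q):
        c,s=np.cos(p[2]),np.sin(p[2]);return np.array([p[0]+c*q[0]-s*q[1],p[1]+s*q[0]+c*q[1],q[2]])
    f=lambda p:np.concatenate([proj(n,w(p,q))[0]-uv for (n,uv),q in obs])
    r=least_squares(f,x0,loss="soft_l1",f_scale=.7);print(name,np.round(r.x,4),"yaw deg",np.degrees(r.x[2]));print(np.round(r.fun.reshape(-1,2),1).tolist());return r.x
h=.016
st=[(A(30,158),(.14,.09,h)),(A(222,170),(.14,-.09,h)),(A(211,408),(-.08,-.09,h)),(A(12,395),(-.08,.09,h)),
(A(106,234),(0,0,.302)),(A(80,205),(.022,.022,.302)),(A(136,208),(.022,-.022,.302)),
(B(247,528),(.14,-.09,h)),(B(601,368),(-.08,.09,h)),(B(432,18),(-.022,-.022,.302)),(B(492,38),(-.022,.022,.302)),(B(447,40),(0,0,.302))]
if __name__=="__main__":
    fit(st,[.6,0,0],"stand")
    fl=[(A(429,330),(0,0,.053)),(A(466,496),(.152,0,.036)),(A(447,402),(.064,0,.036)),(B(88,276),(0,0,.053)),(B(128,182),(.152,0,.036)),(B(91,336),(0,0,.005))][:5]
    fit(fl,[.56,-.21,-2.9],"filter")
    fit(fl[:3],[.56,-.21,-2.9],"filter top only");fit(fl[3:],[.56,-.21,-2.9],"filter scene only")
    fit(st[:7],[.6,0,0],"stand top");fit(st[7:],[.6,0,0],"stand scene")
E
python3 fit.py
```

```text
stand [ 0.6141  0.0559 -0.1275] yaw deg -7.308002715254688
[[-0.2, -0.0], [0.4, -0.6], [0.3, -1.2], [0.1, -0.6], [0.2, -0.2], [-0.1, -0.3], [0.4, -0.3], [-0.1, -1.1], [1.1, -3.0], [-1.4, -0.4], [1.5, -2.8], [1.0, -0.2]]
filter [ 0.5702 -0.2193 -2.9746] yaw deg -170.430162041292
[[0.2, -0.5], [1.9, 0.1], [-0.1, -0.4], [0.2, 0.2], [0.9, -1.4]]
filter top only [ 0.5698 -0.2193 -3.0123] yaw deg -172.59344299507578
[[0.2, -0.4], [0.3, 0.6], [-0.8, -0.1]]
filter scene only [ 0.5722 -0.2192 -2.9589] yaw deg -169.52966364221766
[[0.0, 0.6], [-0.0, -1.0]]
stand top [ 0.6127  0.0566 -0.1331] yaw deg -7.625546239083884
[[-0.2, 0.2], [0.5, -0.1], [0.0, -0.7], [-0.2, -0.3], [0.0, 0.3], [-0.3, 0.1], [0.2, 0.2]]
stand scene [ 0.6189  0.0551 -0.1311] yaw deg -7.51254366055235
[[-1.1, 0.1], [0.7, -1.8], [-2.1, 0.5], [0.9, -1.8], [0.2, 0.8]]
```

```bash
cat > go.py <<'E'
import sys,numpy as np
from scipy.spatial.transform import Rotation as R
from workcell import manip
# go.py x y z yawdeg [pitchdeg about tool y] : tool-frame shift/turn from measured pose
def state():
    s=manip.read_state();r=R.from_rotvec(s["eef_rot"]);m=r.as_matrix()
    print("t %.2f"%s["time"],"pos",np.round(s["tcp_pos"],4),"yaw %.2f"%np.degrees(np.arctan2(m[1,0],m[0,0])),"zax",np.round(m[:,2],4),"F",np.round(s["ft_force"],2),"M",np.round(s["wrist_torque"],3),"w %.4f g %.0f"%(s["width"],s["gripper_force"]),"q",np.round(s["q"],2));return s,r
if __name__=="__main__":
    s,r=state()
    a=[float(v) for v in sys.argv[1:]]
    if a:
        t=R.from_euler("z",a[3],degrees=True)*R.from_matrix(np.diag([1.,-1,-1]))
        if len(a)>4:t=t*R.from_euler("y",a[4],degrees=True)
        print("shift",np.round(r.inv().apply(np.array(a[:3])-s["tcp_pos"]),4),"turn",np.round((r.inv()*t).as_rotvec(),4))
E
python3 go.py .466 -.2347 .30 188.8
```

```text
t 0.10 pos [ 0.2191 -0.5043  0.404 ] yaw 23.48 zax [-3.0e-04  1.6e-03 -1.0e+00] F [-0.17 -0.53  0.4 ] M [-0.007 -0.025  0.007] w 0.0854 g 0 q [-1.36  0.26  1.54  0.    1.35 -0.2 ]
shift [ 0.3338 -0.1487  0.1043] turn [ 2.0000e-04 -2.3000e-03 -2.8854e+00]
```

>>> servo_tool --steps "0.334 -0.149 0.104 0 0 -2.885 0.06; 0.334 -0.149 0.104 0 0 -2.885 0.06; 0.334 -0.149 0.104 0 0 -2.885 0.06; 0.334 -0.149 0.104 0 0 -2.885 0.06; 0.334 -0.149 0.104 0 0 -2.885 0.06; 0.334 -0.149 0.104 0 0 -2.885 0.06; 0.334 -0.149 0.104 0 0 -2.885 0.06; 0.334 -0.149 0.104 0 0 -2.885 0.06; 0.334 -0.149 0.104 0 0 -2.885 0.06; 0.334 -0.149 0.104 0 0 -2.885 0.06; 0.334 -0.149 0.104 0 0 -2.885 0.06; 0.334 -0.149 0.104 0 0 -2.885 0.06"

```text
time: 1.1
tcp_pos: [0.4667, -0.2333, 0.2998]
eef_rot: [-1.802, -2.571, -0.0]
ft_force: [-0.9, -0.1, 0.7]
width: 0.0596
gripper_force: 0.0
```

```bash
python3 go.py .466 -.2347 .30 188.8
```

```text
t 1.10 pos [ 0.4667 -0.2333  0.2998] yaw 109.94 zax [-0.0014  0.0012 -1.    ] F [-0.87 -0.09  0.67] M [ 0.022 -0.015 -0.011] w 0.0596 g 0 q [-0.68  0.31  1.75  0.    1.09 -1.03]
shift [-0.0011 -0.0011 -0.0002] turn [ 3.0000e-04 -2.0000e-03 -1.3764e+00]
```

>>> servo_tool --steps "-0.001 -0.001 0 0 0 -1.375 0.06; -0.001 -0.001 0 0 0 -1.375 0.06; -0.001 -0.001 0 0 0 -1.375 0.06; -0.001 -0.001 0 0 0 -1.375 0.06; -0.001 -0.001 0 0 0 -1.375 0.06; -0.001 -0.001 0 0 0 -1.375 0.06; -0.001 -0.001 0 0 0 -1.375 0.06; -0.001 -0.001 0 0 0 -1.375 0.06; -0.001 -0.001 0 0 0 -1.375 0.06; -0.001 -0.001 0 0 0 -1.375 0.06; -0.001 -0.001 0 0 0 -1.375 0.06; -0.001 -0.001 0 0 0 -1.375 0.06"

```text
time: 2.1
tcp_pos: [0.4654, -0.2359, 0.3003]
eef_rot: [0.232, -3.132, -0.001]
ft_force: [-0.7, 0.6, -0.2]
width: 0.0602
gripper_force: 0.0
```

```bash
python3 go.py .466 -.2347 .181 188.8
python3 - <<'E'
from workcell import cams
import cv2,numpy as np
a=cams.snapshot("scene")["image"][140:280,190:320];b=cams.snapshot("top")["image"][150:280,340:470]
cv2.imwrite("pics/c.png",np.hstack([cv2.resize(a,(400,430),interpolation=2),cv2.resize(b,(400,430),interpolation=2)]))
E
```

```text
t 2.10 pos [ 0.4654 -0.2359  0.3003] yaw -171.54 zax [-7.e-04  5.e-04 -1.e+00] F [-0.75  0.61 -0.25] M [ 0.021 -0.015 -0.031] w 0.0602 g 0 q [-0.68  0.3   1.75 -0.    1.09 -2.4 ]
shift [-0.0009  0.001   0.1193] turn [ 0.0006 -0.0006 -0.0059]
```

View pics/c.png

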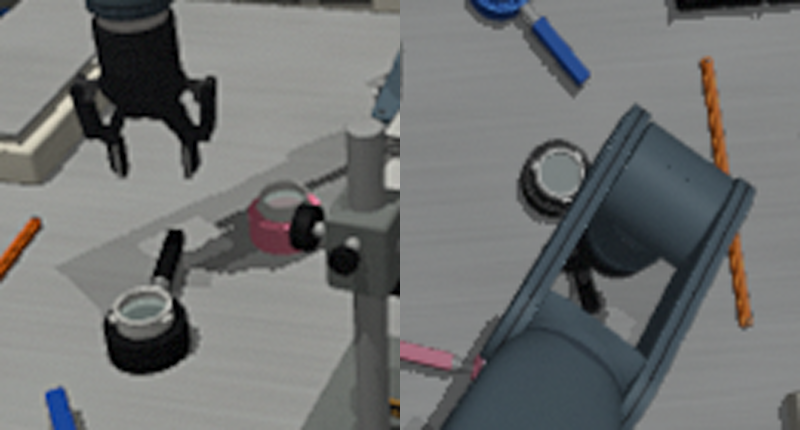

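>>> servo_tool --steps "-0.001 0.001 0.03 0 0 0 0.06; -0.001 0.001 0.06 0 0 0 0.06; -0.001 0.001 0.09 0 0 0 0.06; -0.001 0.001 0.105 0 0 0 0.06; -0.001 0.001 0.115 0 0 0 0.06; -0.001 0.001 0.119 0 0 0 0.06; -0.001 0.001 0.119 0 0 0 0.06; -0.001 0.001 0.119 0 0 0 0.03; -0.001 0.001 0.119 0 0 0 0.025; -0.001 0.001 0.119 0 0 0 0.022; -0.001 0.001 0.119 0 0 0 0.022; -0.001 0.001 0.119 0 0 0 0.022" --force 20

```text
time: 3.2
tcp_pos: [0.4666, -0.235, 0.1824]
eef_rot: [-0.224, 3.132, -0.002]
ft_force: [-0.4, -0.2, 0.4]
width: 0.0219
gripper_force: 0.1
```

```bash
python3 go.py .466 -.2347 .181 188.8
```

```text
t 3.20 pos [ 0.4666 -0.235   0.1824] yaw -171.80 zax [ 0.0012 -0.001  -1.    ] F [-0.43 -0.24  0.44] M [-0.007 -0.015  0.005] w 0.0219 g 0 q [-0.68  0.47  1.86 -0.    0.82 -2.39]
shift [0.0005 0.0004 0.0014] turn [-0.0011  0.001  -0.0105]
```

>>> servo_tool --steps "0 0 0 0 0 0 0.015; 0 0 0 0 0 0 0.012; 0 0 0 0 0 0 0.01; 0 0 0 0 0 0 0.005; 0 0 0 0 0 0 0.005; 0 0 0 0 0 0 0.005" --force 25

```text
time: 3.7
tcp_pos: [0.4665, -0.2351, 0.182]
eef_rot: [-0.225, 3.133, -0.001]
ft_force: [-1.2, -0.8, 4.8]
width: 0.0178
gripper_force: 29.3
```

>>> servo_tool --steps "0 0 0 0 0 0 0.0; 0 0 0 0 0 0 0.0; 0 0 0 0 0 0 0.0; 0 0 0 0 0 0 0.0; 0 0 0 0 0 0 0; 0 0 0 0 0 0 0" --force 110

```text
time: 4.2
tcp_pos: [0.4665, -0.2351, 0.1821]
eef_rot: [-0.225, 3.133, -0.001]
ft_force: [-2.1, -1.4, 7.2]
width: 0.0163
gripper_force: 108.1
```

```bash
python3 go.py; python3 go.py
```

```text
t 4.20 pos [ 0.4665 -0.2351  0.1821] yaw -171.80 zax [ 6.e-04 -6.e-04 -1.e+00] F [-2.08 -1.4   7.18] M [-0.041 -0.082 -0.063] w 0.0163 g 108 q [-0.68  0.47  1.86 -0.    0.82 -2.39]
t 4.20 pos [ 0.4665 -0.2351  0.1821] yaw -171.80 zax [ 6.e-04 -6.e-04 -1.e+00] F [-2.08 -1.4   7.18] M [-0.041 -0.082 -0.063] w 0.0163 g 108 q [-0.68  0.47  1.86 -0.    0.82 -2.39]
```

>>> servo_tool --steps "0 0 -0.003 0 0 0 0; 0 0 -0.01 0 0 0 0; 0 0 -0.025 0 0 0 0; 0 0 -0.045 0 0 0 0; 0 0 -0.065 0 0 0 0; 0 0 -0.08 0 0 0 0; 0 0 -0.088 0 0 0 0; 0 0 -0.09 0 0 0 0; 0 0 -0.09 0 0 0 0; 0 0 -0.09 0 0 0 0; 0 0 -0.09 0 0 0 0; 0 0 -0.09 0 0 0 0"

```text
time: 5.2
tcp_pos: [0.466, -0.2346, 0.2706]
eef_rot: [0.225, -3.132, -0.002]
ft_force: [0.2, 0.9, -2.3]
width: 0.0163
gripper_force: 107.4
```

```bash
python3 - <<'E'
import numpy as np
a=np.radians(142.5);ax=np.array([.56,-.08]);print(ax+.1047*np.array([np.cos(a),np.sin(a)]))
E
python3 go.py .4769 -.0163 .272 142.5
```

```text
[ 0.47693591 -0.01626268]
t 5.20 pos [ 0.466  -0.2346  0.2706] yaw -171.80 zax [-0.0018  0.0014 -1.    ] F [ 0.23  0.85 -2.35] M [-0.038  0.172  0.006] w 0.0163 g 107 q [-0.68  0.34  1.78 -0.    1.02 -2.39]
shift [-0.0419  0.2145 -0.0011] turn [ 0.001  -0.0021  0.7977]
```

>>> servo_tool --steps "-0.002 0.01 0 0 0 0.04 0; -0.006 0.03 0 0 0 0.12 0; -0.011 0.055 0 0 0 0.2 0; -0.017 0.085 0 0 0 0.32 0; -0.023 0.115 0 0 0 0.44 0; -0.029 0.145 0 0 0 0.55 0; -0.034 0.175 0 0 0 0.65 0; -0.039 0.198 0 0 0 0.74 0; -0.042 0.21 0 0 0 0.785 0; -0.042 0.2145 0 0 0 0.798 0; -0.042 0.2145 0 0 0 0.798 0; -0.042 0.2145 0 0 0 0.798 0"

```text
time: 6.2
tcp_pos: [0.4773, -0.0169, 0.2714]
eef_rot: [-1.007, -2.975, 0.001]
ft_force: [0.1, -0.3, -1.6]
width: 0.0161
gripper_force: 107.6
```

```bash
python3 go.py
python3 - <<'E'
from workcell import cams
import cv2,numpy as np
a=cams.snapshot("scene")["image"];b=cams.snapshot("top")["image"]
cv2.imwrite("s1.png",a);cv2.imwrite("t1.png",b)
a=a[140:260,230:360];b=b[120:240,290:420]
cv2.imwrite("pics/d.png",np.hstack([cv2.resize(a,(400,369),interpolation=2),cv2.resize(b,(400,369),interpolation=2)]))
E
```

```text
t 6.20 pos [ 0.4773 -0.0169  0.2714] yaw 142.59 zax [-6.e-04 -2.e-04 -1.e+00] F [ 0.06 -0.28 -1.61] M [0.078 0.109 0.045] w 0.0161 g 108 q [-0.27  0.27  1.88 -0.    0.99 -1.19]
```

View pics/d.png

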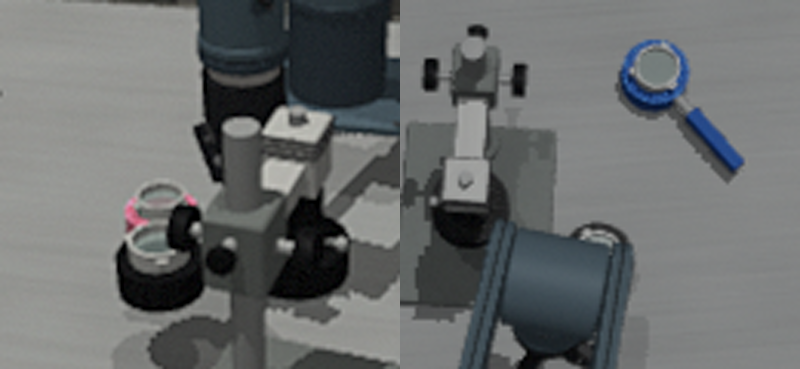

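Run:
```python
from h import *
import cv2
a=np.radians(142.59);ax=np.array([.4773,-.0169])-.1047*np.array([np.cos(a),np.sin(a)]);print(ax)
print(proj("scene",[*ax,.1424]), "seen 280.1 216.4")
im=cv2.imread("s1.png");g=im.max(2).astype(int)
t=np.linspace(0,2*np.pi,361)
def circ(c,r,z):return np.c_[c[0]+r*np.cos(t),c[1]+r*np.sin(t),0*t+z]
for c in [(.6127,.0566),(.6141,.0559),(.6189,.0551)]:
    p=proj("scene",circ(c,.042,.165));q=proj("scene",circ(c,.042,.194))
    print(c,"lower max v",p[p[:,1].argmax()],"right max u",max(p[:,0].max(),q[:,0].max()))
print("col",[(u,g[225:245,u].tolist()) for u in(325,330,335)])
print("row",[(v,g[v,335:352].tolist()) for v in(216,220,224)])
# filter skirt
p=proj("scene",circ(ax,.04,.0894));print("skirt low",p[p[:,1].argmax()],p[:,0].min(),p[:,0].max())
print([(u,g[228:246,u].tolist()) for u in(276,280,284)]);print([(v,g[v,262:274].tolist()) for v in (226,230)])
```

```text
[ 0.56046411 -0.08050677]
[[281.50784317 216.69471127]] seen 280.1 216.4
(0.6127, 0.0566) lower max v [327.72646621 237.2187014 ] right max u 344.7741117717247
(0.6141, 0.0559) lower max v [327.34060211 237.54402633] right max u 344.41507607050886
(0.6189, 0.0551) lower max v [326.66709258 238.74024248] right max u 343.827367793343
col [(325, [17, 10, 5, 16, 13, 9, 13, 16, 12, 13, 12, 3, 44, 82, 91, 115, 112, 106, 142, 149]), (330, [12, 12, 17, 21, 10, 8, 11, 13, 4, 12, 12, 0, 59, 91, 92, 86, 89, 84, 111, 143]), (335, [28, 21, 13, 9, 6, 16, 8, 10, 6, 5, 18, 71, 93, 85, 89, 89, 89, 87, 86, 78])]
row [(216, [6, 2, 1, 0, 15, 54, 58, 21, 110, 166, 157, 155, 154, 153, 153, 154, 154]), (220, [11, 10, 20, 35, 70, 106, 101, 69, 62, 94, 91, 89, 87, 87, 87, 85, 82]), (224, [19, 21, 21, 18, 15, 12, 5, 0, 59, 94, 90, 88, 89, 90, 89, 87, 87])]
skirt low [281.30021523 241.11780037] 268.52237309557523 297.02541875817195
[(276, [76, 14, 19, 21, 16, 15, 16, 13, 7, 12, 12, 5, 11, 100, 136, 127, 133, 147]), (280, [91, 49, 16, 18, 17, 16, 14, 13, 12, 12, 14, 15, 0, 71, 119, 130, 123, 135]), (284, [69, 4, 25, 18, 13, 9, 11, 12, 8, 8, 8, 7, 0, 99, 137, 133, 131, 123])]
[(226, [150, 151, 151, 153, 161, 135, 0, 22, 24, 16, 27, 74]), (230, [147, 148, 148, 149, 156, 138, 61, 3, 8, 12, 19, 22])]
```

```bash
cat > sil.py <<'E'
from h import *
import cv2
t=np.linspace(0,2*np.pi,181)
def hull(n,c,parts):
    P=np.vstack([np.c_[c[0]+r*np.cos(t),c[1]+r*np.sin(t),0*t+z] for r,z in parts])
    return cv2.convexHull(proj(n,P).astype(np.float32))
def contour(im,box,th):
    x0,y0,x1,y1=box;g=im.max(2)[y0:y1,x0:x1];k=8
    G=cv2.resize(g,None,fx=k,fy=k,interpolation=cv2.INTER_LINEAR)
    cs,_=cv2.findContours((G<th).astype(np.uint8),cv2.RETR_LIST,cv2.CHAIN_APPROX_NONE)
    p=np.vstack(cs)[:,0]; m=(p>2).all(1)&(p[:,0]<G.shape[1]-3)&(p[:,1]<G.shape[0]-3);p=p[m][::4]
    return (p+.5)/k-.5+[x0,y0]
def sfit(n,im,box,th,c0,parts,gate=3,sel=None):
    p=contour(im,box,th);c=np.array(c0,float)
    if sel: p=p[[sel(*q) for q in p]]
    d=lambda c,p:np.array([cv2.pointPolygonTest(hull(n,c,parts),(float(a),float(b)),True) for a,b in p])
    for g in(gate,gate/2,gate/2):
        q=p[abs(d(c,p))<g]
        r=least_squares(lambda c:d(c,q),c,loss="soft_l1",f_scale=.3,diff_step=1e-4,x_scale=.01);c=r.x
    e=d(c,q);print(n,np.round(c,4),"n",len(q),"rms %.2f"%e.std(),"mean",e.mean());return c
RING=[(.042,.165),(.042,.194)]
E
python3 - <<'E'
from sil import *
s1=cv2.imread("s1.png");s0=S["scene"]["image"];t0=S["top"]["image"];t1=cv2.imread("t1.png")
print("ring");
for th in(35,50):
  for im in(s0,s1):sfit("scene",im,(316,210,352,245),th,(.6127,.0566),RING)
for th in(25,35):
  sfit("top",t0,(295,184,332,206),th,(.6127,.0566),RING,sel=lambda u,v:v>188)
print("filter held")
b=.0894;SK=[(.04,b),(.04,b+.034)]
for th in(50,80):sfit("scene",s1,(260,222,294,246),th,(.5605,-.0805),SK)
print("filter start")
SK=[(.04,0),(.04,.034)]
for th in(50,80):
  sfit("scene",s0,(215,240,260,266),th,(.57,-.219),SK)
  sfit("top",t0,(374,188,406,218),th,(.57,-.219),SK)
E
```

```text
ring
scene [0.612  0.0504] n 95 rms 0.42 mean 0.2203653315173889
scene [0.6128 0.051 ] n 92 rms 0.34 mean 0.16417533742961293
scene [0.6126 0.0508] n 97 rms 0.36 mean 0.17056942620790239
scene [0.6139 0.0518] n 98 rms 0.36 mean 0.13440435935240527
top [0.6171 0.058 ] n 73 rms 0.55 mean 0.18428984901068682
top [0.6152 0.0582] n 71 rms 0.49 mean 0.2160147011200902
filter held
scene [ 0.5589 -0.0814] n 78 rms 0.19 mean 0.03207417352972549
scene [ 0.5607 -0.0815] n 78 rms 0.13 mean 0.017521570673279595
filter start
scene [ 0.5678 -0.2232] n 110 rms 0.33 mean 0.22878679481862313
top [ 0.57  -0.217] n 106 rms 0.44 mean 0.7001232349732945
scene [ 0.5694 -0.2221] n 113 rms 0.31 mean 0.0009122369814017464
top [ 0.5675 -0.2154] n 164 rms 0.56 mean 0.07700017334607084
```

```bash
cat > ax.py <<'E'
# ax.py x y b yaw [d]: TCP move bringing filter axis to x,y with underside at b
import sys,numpy as np,go
from scipy.spatial.transform import Rotation as R
a=[float(v) for v in sys.argv[1:]];s,r=go.state();D=.1047;Z0=.182
m=r.as_matrix();y=np.arctan2(m[1,0],m[0,0]);u=lambda y:np.array([np.cos(y),np.sin(y)])
print("axis now",np.round(s["tcp_pos"][:2]-D*u(y),4),"b %.4f"%(s["tcp_pos"][2]-Z0))
if a:
    y2=np.radians(a[3]);p=np.r_[np.array(a[:2])+D*u(y2),a[2]+Z0]
    t=R.from_euler("z",a[3],degrees=True)*R.from_matrix(np.diag([1.,-1,-1]))
    print("shift",np.round(r.inv().apply(p-s["tcp_pos"]),4),"turn",np.round((r.inv()*t).as_rotvec(),4))
E
python3 ax.py .6133 .0528 .100 142.5
```

```text
t 6.30 pos [ 0.4774 -0.0175  0.2716] yaw 142.48 zax [-2.e-04 -2.e-04 -1.e+00] F [-0.19 -0.67 -1.3 ] M [ 0.071  0.078 -0.032] w 0.0156 g 108 q [-0.27  0.27  1.88 -0.    0.99 -1.19]
axis now [ 0.5605 -0.0813] b 0.0896
shift [ 0.0397  0.1385 -0.0105] turn [-0.0003  0.     -0.0003]
```

>>> servo_tool --steps "0.002 0.007 -0.002 0 0 0 0; 0.006 0.022 -0.006 0 0 0 0; 0.012 0.042 -0.0105 0 0 0 0; 0.018 0.062 -0.0105 0 0 0 0; 0.024 0.082 -0.0105 0 0 0 0; 0.029 0.102 -0.0105 0 0 0 0; 0.034 0.119 -0.0105 0 0 0 0; 0.0375 0.13 -0.0105 0 0 0 0; 0.039 0.136 -0.0105 0 0 0 0; 0.04 0.1385 -0.0105 0 0 0 0; 0.04 0.1385 -0.0105 0 0 0 0; 0.04 0.1385 -0.0105 0 0 0 0"

```text
time: 7.3
tcp_pos: [0.5298, 0.1171, 0.2821]
eef_rot: [-1.011, -2.974, 0.001]
ft_force: [-0.0, -0.0, -3.1]
width: 0.0162
gripper_force: 107.6
```

```bash
python3 ax.py
python3 - <<'E'
from workcell import cams
import cv2,numpy as np
a=cams.snapshot("scene")["image"];b=cams.snapshot("top")["image"]
cv2.imwrite("s2.png",a);cv2.imwrite("t2.png",b)
a=a[160:280,270:400];b=b[120:240,250:380]
cv2.imwrite("pics/e.png",np.hstack([cv2.resize(a,(400,369),interpolation=2),cv2.resize(b,(400,369),interpolation=2)]))
E
python3 ax.py
```

```text
t 7.30 pos [0.5298 0.1171 0.2821] yaw 142.46 zax [-5.e-04 -3.e-04 -1.e+00] F [-0.04 -0.04 -3.1 ] M [0.064 0.128 0.011] w 0.0162 g 108 q [ 0.01  0.36  1.72 -0.    1.07 -0.9 ]
axis now [0.6128 0.0533] b 0.1001
t 7.40 pos [0.5298 0.1169 0.2822] yaw 142.44 zax [-3.e-04 -3.e-04 -1.e+00] F [-0.8  -0.15 -1.57] M [0.069 0.093 0.005] w 0.0162 g 108 q [ 0.01  0.36  1.72 -0.    1.07 -0.9 ]
axis now [0.6128 0.0531] b 0.1002
```

View pics/e.png

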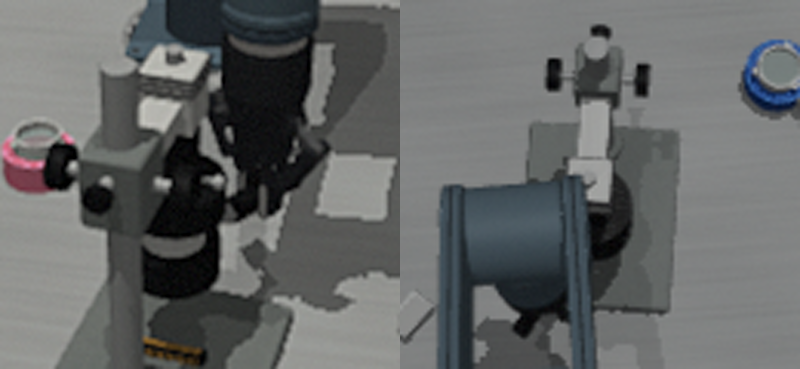

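Run:
```python
from sil import *
s=cv2.imread("s2.png");g=s.max(2).astype(int)
b=.1002
for th in(35,45,60):
  c=sfit("scene",s,(315,236,346,262),th,(.613,.053),[(.04,b),(.04,b+.034)])
  c=sfit("scene",s,(326,226,346,240),th,(.613,.053),RING,gate=2.5)
for v in range(222,258,2):print(v,g[v,330:350].tolist())
```

```text
scene [0.6136 0.0498] n 79 rms 0.38 mean 0.0856567778129473
scene [0.6126 0.0521] n 39 rms 0.28 mean -0.04419912186961046
scene [0.6152 0.0502] n 81 rms 0.48 mean 0.11478002946898362
scene [0.6132 0.0526] n 39 rms 0.29 mean -0.04838741580232153
scene [0.6135 0.0504] n 61 rms 0.35 mean 0.01255462865088321
scene [0.6138 0.054 ] n 42 rms 0.35 mean -0.06495103841784983
222 [23, 17, 4, 5, 6, 21, 26, 23, 18, 16, 21, 19, 5, 93, 143, 124, 95, 18, 10, 14]
224 [14, 13, 10, 14, 14, 20, 23, 19, 25, 19, 14, 9, 6, 35, 41, 11, 14, 16, 21, 23]
226 [16, 11, 9, 17, 17, 20, 12, 15, 16, 11, 9, 9, 10, 42, 56, 19, 6, 4, 14, 12]
228 [13, 9, 7, 8, 10, 9, 8, 3, 11, 7, 8, 9, 10, 49, 80, 67, 27, 0, 8, 5]
230 [1, 14, 9, 14, 7, 13, 11, 10, 6, 2, 12, 4, 41, 71, 72, 73, 59, 19, 0, 23]
232 [9, 10, 9, 18, 10, 11, 8, 16, 12, 8, 11, 62, 99, 101, 92, 94, 94, 108, 116, 137]
234 [11, 13, 13, 9, 7, 0, 12, 12, 12, 2, 38, 122, 165, 157, 155, 155, 155, 144, 126, 130]
236 [2, 0, 20, 31, 45, 72, 64, 9, 14, 5, 0, 93, 154, 158, 153, 153, 155, 144, 126, 129]
238 [85, 95, 91, 89, 89, 88, 65, 1, 3, 9, 0, 77, 139, 157, 153, 153, 150, 137, 130, 135]
240 [88, 90, 90, 91, 85, 54, 14, 8, 8, 10, 0, 77, 141, 159, 154, 155, 151, 131, 102, 91]
242 [82, 75, 57, 23, 7, 7, 0, 13, 8, 8, 0, 74, 138, 154, 148, 152, 143, 133, 113, 57]
244 [0, 5, 5, 7, 8, 12, 16, 7, 13, 8, 0, 91, 153, 153, 151, 152, 143, 127, 134, 113]
246 [9, 11, 13, 12, 7, 4, 10, 17, 12, 1, 0, 105, 161, 153, 151, 151, 140, 125, 128, 134]
248 [11, 9, 10, 14, 11, 15, 11, 5, 9, 10, 0, 89, 134, 126, 124, 130, 135, 125, 129, 128]
250 [11, 9, 11, 12, 9, 16, 14, 9, 5, 0, 51, 111, 134, 131, 129, 128, 130, 129, 129, 131]
252 [17, 8, 10, 14, 11, 9, 4, 4, 22, 82, 125, 137, 131, 130, 127, 128, 129, 130, 127, 130]
254 [17, 17, 7, 7, 7, 14, 26, 36, 67, 92, 98, 108, 106, 106, 119, 138, 136, 136, 137, 134]
256 [15, 20, 33, 39, 45, 48, 51, 50, 48, 47, 48, 44, 47, 45, 43, 41, 42, 44, 65, 95]
```

```bash
python3 ax.py .6130 .0547 .1145 142.5
```

```text
t 7.40 pos [0.5298 0.1169 0.2822] yaw 142.44 zax [-3.e-04 -3.e-04 -1.e+00] F [-0.8  -0.15 -1.57] M [0.069 0.093 0.005] w 0.0162 g 108 q [ 0.01  0.36  1.72 -0.    1.07 -0.9 ]
axis now [0.6128 0.0531] b 0.1002
shift [ 0.0008  0.0013 -0.0143] turn [-0.0004 -0.0001 -0.0011]
```

>>> servo_tool --steps "0.001 0.0013 -0.002 0 0 0 0; 0.001 0.0013 -0.005 0 0 0 0; 0.001 0.0013 -0.008 0 0 0 0; 0.001 0.0013 -0.0095 0 0 0 0; 0.001 0.0013 -0.0105 0 0 0 0; 0.001 0.0013 -0.011 0 0 0 0; 0.001 0.0013 -0.0115 0 0 0 0; 0.001 0.0013 -0.0115 0 0 0 0"

```text
time: 8.07
tcp_pos: [0.5299, 0.1193, 0.2938]
eef_rot: [1.01, 2.975, -0.0]
ft_force: [0.2, -0.2, -2.1]
width: 0.0163
gripper_force: 107.6
```

```bash
python3 ax.py
```

```text
t 8.07 pos [0.5299 0.1193 0.2938] yaw 142.49 zax [ 0. -0. -1.] F [ 0.23 -0.24 -2.14] M [ 0.15   0.132 -0.017] w 0.0163 g 108 q [ 0.02  0.35  1.7  -0.    1.09 -0.9 ]
axis now [0.613  0.0556] b 0.1118
```

>>> servo_tool --steps "0 0 -0.0005 0 0 0 0; 0 0 -0.001 0 0 0 0; 0 0 -0.0015 0 0 0 0; 0 0 -0.002 0 0 0 0; 0 0 -0.0025 0 0 0 0; 0 0 -0.0025 0 0 0 0"

```text
time: 8.57
tcp_pos: [0.53, 0.1193, 0.2963]
eef_rot: [1.01, 2.975, 0.0]
ft_force: [-0.0, 1.0, -1.7]
width: 0.0159
gripper_force: 107.6
```

```bash
python3 ax.py
```

```text
t 8.57 pos [0.53   0.1193 0.2963] yaw 142.49 zax [ 2.e-04 -0.e+00 -1.e+00] F [-0.04  1.01 -1.68] M [0.137 0.123 0.013] w 0.0159 g 108 q [ 0.02  0.34  1.7  -0.    1.1  -0.9 ]
axis now [0.613  0.0555] b 0.1143
```

>>> servo_tool --steps "0 0 -0.0005 0 0 0 0; 0 0 -0.001 0 0 0 0;0 0 -0.001 0 0 0 0"

```text
time: 8.82
tcp_pos: [0.53, 0.1193, 0.2973]
eef_rot: [1.01, 2.975, 0.0]
ft_force: [0.1, 0.1, -1.8]
width: 0.0164
gripper_force: 107.6
```

>>> servo_tool --steps "0 0 -0.0005 0 0 0 0; 0 0 -0.001 0 0 0 0;0 0 -0.001 0 0 0 0"

```text
time: 9.07
tcp_pos: [0.53, 0.1193, 0.2983]
eef_rot: [1.01, 2.975, 0.0]
ft_force: [0.0, 0.0, -1.5]
width: 0.016
gripper_force: 107.6
```

>>> servo_tool --steps "0 0 -0.0005 0 0 0 0; 0 0 -0.001 0 0 0 0;0 0 -0.001 0 0 0 0"

```text
time: 9.32
tcp_pos: [0.5299, 0.1193, 0.2991]
eef_rot: [-1.01, -2.975, 0.0]
ft_force: [2.0, 0.3, -3.1]
width: 0.0165
gripper_force: 107.5
```

```bash
python3 ax.py
```

```text
t 9.32 pos [0.5299 0.1193 0.2991] yaw 142.49 zax [-2.e-04  1.e-04 -1.e+00] F [ 2.05  0.33 -3.1 ] M [0.158 0.133 0.031] w 0.0165 g 108 q [ 0.02  0.34  1.7   0.    1.1  -0.9 ]
axis now [0.6129 0.0555] b 0.1171
```

>>> servo_tool --steps "0 0 0 0 0 0 0; 0 0 0 0 0 0 0"

```text
time: 9.48
tcp_pos: [0.5299, 0.1193, 0.2991]
eef_rot: [-1.01, -2.974, 0.0]
ft_force: [0.6, 0.5, -2.8]
width: 0.016
gripper_force: 107.6
```

>>> servo_tool --steps "0 0 -0.0005 0 0 0 0; 0 0 -0.0005 0 0 0 0"

```text
time: 9.65
tcp_pos: [0.5299, 0.1193, 0.2994]
eef_rot: [-1.01, -2.974, 0.0]
ft_force: [0.5, 0.1, -5.1]
width: 0.0163
gripper_force: 107.4
```

>>> servo_tool --steps "0 0 -0.0005 0 0 0 0; 0 0 -0.0005 0 0 0 0"

```text
time: 9.82
tcp_pos: [0.5298, 0.1193, 0.2998]
eef_rot: [-1.01, -2.974, 0.0]
ft_force: [0.5, 0.3, -6.8]
width: 0.0161
gripper_force: 107.4
```

```bash
python3 ax.py
python3 - <<'E'
from workcell import cams
import cv2,numpy as np
a=cams.snapshot("scene")["image"]
cv2.imwrite("s3.png",a)
cv2.imwrite("pics/f.png",cv2.resize(a[195:270,290:370],(800,750),interpolation=2)[:600])
E
```

```text
t 9.82 pos [0.5298 0.1193 0.2998] yaw 142.48 zax [-8.e-04  2.e-04 -1.e+00] F [ 0.46  0.31 -6.81] M [0.412 0.245 0.14 ] w 0.0161 g 107 q [ 0.02  0.34  1.7   0.    1.11 -0.9 ]
axis now [0.6129 0.0556] b 0.1178
```

View pics/f.png

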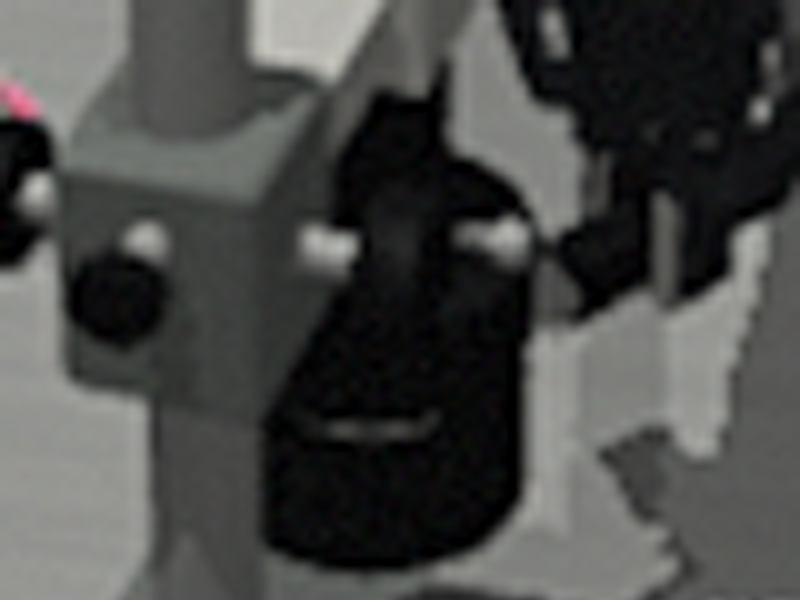

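>>> servo_tool --steps "0 -0.0027 0 0 0 -0.0262 0; -0.00014 -0.0055 0 0 0 -0.0524 0; -0.00014 -0.0055 0 0 0 -0.0524 0"

```text
time: 10.12
tcp_pos: [0.5264, 0.1149, 0.2998]
eef_rot: [-0.93, -3.0, -0.0]
ft_force: [1.6, 2.2, -7.5]
width: 0.016
gripper_force: 107.5
```

>>> servo_tool --steps "0 -0.0027 0 0 0 -0.0262 0; -0.00014 -0.0055 0 0 0 -0.0524 0; -0.00014 -0.0055 0 0 0 -0.0524 0"

```text
time: 10.37
tcp_pos: [0.5235, 0.1103, 0.2999]
eef_rot: [-0.853, -3.023, -0.0]
ft_force: [2.1, 2.3, -8.4]
width: 0.0163
gripper_force: 107.5
```

```bash
python3 ax.py
```

```text
t 10.37 pos [0.5235 0.1103 0.2999] yaw 148.50 zax [-8.e-04  4.e-04 -1.e+00] F [ 2.05  2.31 -8.35] M [0.699 0.26  0.235] w 0.0163 g 108 q [-0.    0.33  1.72  0.    1.1  -1.02]
axis now [0.6127 0.0556] b 0.1179
```

>>> servo_tool --steps "0 -0.0027 0.0004 0 0 -0.0262 0; -0.00014 -0.0055 0.0004 0 0 -0.0524 0; -0.00014 -0.0055 0.0004 0 0 -0.0524 0"

```text
time: 10.62
tcp_pos: [0.5208, 0.1055, 0.2997]
eef_rot: [-0.774, -3.044, 0.0]
ft_force: [0.9, 1.7, -6.3]
width: 0.0159
gripper_force: 107.7
```

>>> servo_tool --steps "0 -0.0027 0 0 0 -0.0262 0; -0.00014 -0.0055 0 0 0 -0.0524 0; -0.00014 -0.0055 0 0 0 -0.0524 0"

```text
time: 10.87
tcp_pos: [0.5183, 0.1006, 0.2997]
eef_rot: [-0.695, -3.063, 0.0]
ft_force: [0.2, 2.5, -6.7]
width: 0.0158
gripper_force: 107.7
```

```bash
python3 ax.py
```

```text
t 10.87 pos [0.5183 0.1006 0.2997] yaw 154.44 zax [-6.e-04  1.e-04 -1.e+00] F [ 0.23  2.52 -6.75] M [0.463 0.378 0.222] w 0.0158 g 108 q [-0.02  0.32  1.73  0.    1.09 -1.14]
axis now [0.6128 0.0554] b 0.1177
```

>>> servo_tool --steps "0 -0.0027 0 0 0 -0.0262 0; -0.00014 -0.0055 0 0 0 -0.0524 0; -0.00014 -0.0055 0 0 0 -0.0524 0"

```text
time: 11.12
tcp_pos: [0.5161, 0.0955, 0.2998]
eef_rot: [-0.615, -3.08, 0.0]
ft_force: [0.8, 0.8, -6.2]
width: 0.0161
gripper_force: 107.7
```

>>> servo_tool --steps "0 -0.0027 0 0 0 -0.0262 0; -0.00014 -0.0055 0 0 0 -0.0524 0; -0.00014 -0.0055 0 0 0 -0.0524 0"

```text
time: 11.37
tcp_pos: [0.5142, 0.0903, 0.2998]
eef_rot: [-0.534, -3.096, 0.001]
ft_force: [-0.9, -0.3, -4.9]
width: 0.0162
gripper_force: 107.9
```

```bash
python3 ax.py
```

```text
t 11.37 pos [0.5142 0.0903 0.2998] yaw 160.42 zax [-4.e-04 -5.e-04 -1.e+00] F [-0.93 -0.31 -4.92] M [ 0.146  0.428 -0.04 ] w 0.0162 g 108 q [-0.04  0.31  1.75 -0.    1.09 -1.27]
axis now [0.6128 0.0552] b 0.1178
```

>>> servo_tool --steps "0 0 -0.0004 0 0 0 0; 0 0 -0.0008 0 0 0 0; 0 0 -0.0008 0 0 0 0"

```text
time: 11.62
tcp_pos: [0.5141, 0.0903, 0.3005]
eef_rot: [-0.534, -3.095, 0.001]
ft_force: [0.0, -1.0, -7.3]
width: 0.0163
gripper_force: 107.6
```

```bash
python3 ax.py
```

```text
t 11.62 pos [0.5141 0.0903 0.3005] yaw 160.42 zax [-7.e-04 -3.e-04 -1.e+00] F [ 0.04 -0.95 -7.34] M [ 0.155  0.574 -0.051] w 0.0163 g 108 q [-0.04  0.3   1.75 -0.    1.09 -1.27]
axis now [0.6128 0.0553] b 0.1185
```

>>> servo_tool --steps "0 -0.0027 0.0003 0 0 -0.0262 0; -0.00014 -0.0055 0.0003 0 0 -0.0524 0; -0.00014 -0.0055 0.0003 0 0 -0.0524 0"

```text
time: 11.87
tcp_pos: [0.5124, 0.0851, 0.3004]
eef_rot: [-0.451, -3.109, 0.0]
ft_force: [-0.6, 0.2, -4.8]
width: 0.0165
gripper_force: 108.1
```

>>> servo_tool --steps "0 -0.0027 0 0 0 -0.0262 0; -0.00014 -0.0055 0 0 0 -0.0524 0; -0.00014 -0.0055 0 0 0 -0.0524 0"

```text
time: 12.12
tcp_pos: [0.5116, 0.0796, 0.3011]
eef_rot: [0.37, 3.117, -0.0]
ft_force: [-0.1, -0.6, -2.2]
width: 0.0161
gripper_force: 108.5
```

```bash
python3 ax.py
```

```text
t 12.12 pos [0.5116 0.0796 0.3011] yaw 166.47 zax [ 2.5e-03 -5.0e-04 -1.0e+00] F [-0.07 -0.61 -2.19] M [ 0.018  0.109 -0.037] w 0.0161 g 108 q [-0.06  0.3   1.76 -0.    1.09 -1.4 ]
axis now [0.6134 0.0551] b 0.1191
```

>>> servo_tool --steps "0 0 -0.001 0 0 0 0; 0 0 -0.002 0 0 0 0; 0 0 -0.002 0 0 0 0"

```text
time: 12.37
tcp_pos: [0.5114, 0.08, 0.3029]
eef_rot: [0.37, 3.118, 0.0]
ft_force: [0.8, -0.8, -1.1]
width: 0.0166
gripper_force: 108.3
```

```bash
python3 ax.py
```

```text
t 12.37 pos [0.5114 0.08   0.3029] yaw 166.46 zax [ 1.4e-03 -1.0e-04 -1.0e+00] F [ 0.76 -0.76 -1.11] M [-0.022  0.117 -0.025] w 0.0166 g 108 q [-0.06  0.29  1.75 -0.    1.09 -1.39]
axis now [0.6132 0.0554] b 0.1209
```

>>> servo_tool --steps "0 0 -0.001 0 0 0 0; 0 0 -0.002 0 0 0 0; 0 0 -0.002 0 0 0 0"

```text
time: 12.62
tcp_pos: [0.5113, 0.0799, 0.3044]
eef_rot: [0.369, 3.119, -0.0]
ft_force: [2.6, -0.1, -4.3]
width: 0.0163
gripper_force: 108.1
```

```bash
python3 ax.py
```

```text
t 12.62 pos [0.5113 0.0799 0.3044] yaw 166.49 zax [ 4.e-04 -1.e-04 -1.e+00] F [ 2.6  -0.14 -4.26] M [ 0.046  0.101 -0.094] w 0.0163 g 108 q [-0.06  0.29  1.75 -0.    1.1  -1.4 ]
axis now [0.6131 0.0554] b 0.1224
```

>>> servo_tool --steps "-0.0007 0 0 0 0 0 0; -0.0007 0 -0.0005 0 0 0 0; -0.0007 0 -0.001 0 0 0 0; -0.0007 0 -0.001 0 0 0 0"

```text
time: 12.95
tcp_pos: [0.5116, 0.0798, 0.3052]
eef_rot: [-0.369, -3.119, -0.0]
ft_force: [-0.8, 0.8, -4.0]
width: 0.0161
gripper_force: 108.2
```

```bash
python3 ax.py
```

```text
t 12.95 pos [0.5116 0.0798 0.3052] yaw 166.50 zax [-8.e-04  1.e-04 -1.e+00] F [-0.79  0.75 -4.02] M [ 0.078  0.342 -0.001] w 0.0161 g 108 q [-0.06  0.29  1.75  0.    1.1  -1.4 ]
axis now [0.6134 0.0553] b 0.1232
```

>>> servo_tool --steps "0 0 -0.0005 0 0 0 0; 0 0 -0.001 0 0 0 0; 0 0 -0.0015 0 0 0 0; 0 0 -0.0015 0 0 0 0"

```text
time: 13.28
tcp_pos: [0.5116, 0.0798, 0.3068]
eef_rot: [-0.369, -3.119, -0.0]
ft_force: [-0.6, 0.3, -4.0]
width: 0.0163
gripper_force: 108.1
```

```bash
python3 ax.py
```

```text
t 13.28 pos [0.5116 0.0798 0.3068] yaw 166.50 zax [-7.e-04  1.e-04 -1.e+00] F [-0.57  0.31 -4.03] M [ 0.119  0.425 -0.033] w 0.0163 g 108 q [-0.06  0.29  1.75  0.    1.1  -1.4 ]
axis now [0.6134 0.0553] b 0.1248
```

>>> servo_tool --steps "0 0 -0.001 0 0 0 0; 0 0 -0.002 0 0 0 0; 0 0 -0.003 0 0 0 0; 0 0 -0.0033 0 0 0 0; 0 0 -0.0033 0 0 0 0"

```text
time: 13.7
tcp_pos: [0.5116, 0.0797, 0.31]
eef_rot: [-0.369, -3.119, 0.0]
ft_force: [-1.5, 0.2, -5.5]
width: 0.016
gripper_force: 108.1
```

```bash
python3 ax.py
```

```text
t 13.70 pos [0.5116 0.0797 0.31  ] yaw 166.50 zax [-7.e-04  1.e-04 -1.e+00] F [-1.47  0.19 -5.46] M [0.116 0.62  0.055] w 0.0160 g 108 q [-0.06  0.29  1.74  0.    1.11 -1.4 ]
axis now [0.6134 0.0553] b 0.1280
```

>>> servo_tool --steps "0 -0.003 0 0 0 -0.0291 0; -0.0002 -0.0061 0 0 0 -0.0582 0; -0.0004 -0.0091 0 0 0 -0.0873 0; -0.0004 -0.0091 0 0 0 -0.0873 0"

```text
time: 14.03
tcp_pos: [0.5102, 0.0705, 0.3101]
eef_rot: [0.231, 3.133, 0.0]
ft_force: [0.6, 1.5, -5.7]
width: 0.0161
gripper_force: 108.0
```

```bash
python3 ax.py
```

```text
t 14.03 pos [0.5102 0.0705 0.3101] yaw 171.55 zax [ 4.e-04 -0.e+00 -1.e+00] F [ 0.6   1.5  -5.66] M [0.178 0.413 0.085] w 0.0161 g 108 q [-0.08  0.28  1.75  0.    1.11 -1.5 ]
axis now [0.6137 0.0552] b 0.1281
```

>>> servo_tool --steps "0 -0.003 0 0 0 -0.0291 0; -0.0002 -0.0061 0 0 0 -0.0582 0; -0.0004 -0.0091 0 0 0 -0.0873 0; -0.0004 -0.0091 0 0 0 -0.0873 0"

```text
time: 14.37
tcp_pos: [0.5092, 0.0615, 0.3101]
eef_rot: [0.096, 3.14, -0.0]
ft_force: [0.4, 0.8, -5.6]
width: 0.016
gripper_force: 108.0
```

```bash
python3 ax.py
```

```text
t 14.37 pos [0.5092 0.0615 0.3101] yaw 176.50 zax [ 4.e-04 -1.e-04 -1.e+00] F [ 0.38  0.8  -5.58] M [0.152 0.436 0.126] w 0.0160 g 108 q [-0.1   0.28  1.76 -0.    1.11 -1.61]
axis now [0.6138 0.0551] b 0.1281
```

>>> servo_tool --steps "0 -0.003 0 0 0 -0.0291 0; -0.0002 -0.0061 0 0 0 -0.0582 0; -0.0004 -0.0091 0 0 0 -0.0873 0; -0.0004 -0.0091 0 0 0 -0.0873 0"

```text
time: 14.7
tcp_pos: [0.5091, 0.0525, 0.3101]
eef_rot: [-0.04, 3.141, -0.0]
ft_force: [0.3, 0.1, -5.6]
width: 0.0161
gripper_force: 108.0
```

>>> servo_tool --steps "0 -0.003 0 0 0 -0.0291 0; -0.0002 -0.0061 0 0 0 -0.0582 0; -0.0004 -0.0091 0 0 0 -0.0873 0; -0.0004 -0.0091 0 0 0 -0.0873 0"

```text
time: 15.03
tcp_pos: [0.5097, 0.0434, 0.3101]
eef_rot: [-0.177, 3.136, -0.0]
ft_force: [-0.2, 0.6, -4.3]
width: 0.0164
gripper_force: 108.0
```

```bash
python3 ax.py
```

```text
t 15.03 pos [0.5097 0.0434 0.3101] yaw -173.55 zax [ 1.e-04 -2.e-04 -1.e+00] F [-0.16  0.59 -4.3 ] M [0.044 0.488 0.075] w 0.0164 g 108 q [-0.13  0.28  1.76 -0.    1.11 -1.82]
axis now [0.6137 0.0552] b 0.1281
```

Now at 186.5°; another 15°, reading each 5°.

>>> servo_tool --steps "0 -0.003 0 0 0 -0.0291 0; -0.0002 -0.0061 0 0 0 -0.0582 0; -0.0004 -0.0091 0 0 0 -0.0873 0; -0.0004 -0.0091 0 0 0 -0.0873 0"

```text
time: 15.37
tcp_pos: [0.5111, 0.0345, 0.3101]
eef_rot: [-0.313, 3.126, -0.0]
ft_force: [0.0, 1.0, -4.3]
width: 0.0161
gripper_force: 108.0
```

```bash
python3 ax.py
```

```text
t 15.37 pos [0.5111 0.0345 0.3101] yaw -168.56 zax [ 0.e+00 -2.e-04 -1.e+00] F [ 0.04  1.02 -4.35] M [0.021 0.459 0.089] w 0.0161 g 108 q [-0.15  0.28  1.76 -0.    1.11 -1.92]
axis now [0.6137 0.0552] b 0.1281
```

>>> servo_tool --steps "0 -0.003 0 0 0 -0.0291 0; -0.0002 -0.0061 0 0 0 -0.0582 0; -0.0004 -0.0091 0 0 0 -0.0873 0; -0.0004 -0.0091 0 0 0 -0.0873 0"

```text
time: 15.7
tcp_pos: [0.5133, 0.0256, 0.3101]
eef_rot: [0.449, -3.109, 0.0]
ft_force: [-1.1, -0.1, -4.5]
width: 0.0161
gripper_force: 108.0
```

```bash
python3 ax.py
```

```text
t 15.70 pos [0.5133 0.0256 0.3101] yaw -163.57 zax [-0.e+00 -2.e-04 -1.e+00] F [-1.13 -0.09 -4.51] M [-0.056  0.434  0.124] w 0.0161 g 108 q [-0.17  0.28  1.75 -0.    1.11 -2.02]
axis now [0.6137 0.0552] b 0.1281
```

>>> servo_tool --steps "0 -0.003 0 0 0 -0.0291 0; -0.0002 -0.0061 0 0 0 -0.0582 0; -0.0002 -0.0061 0 0 0 -0.0582 0"

```text
time: 15.95
tcp_pos: [0.5152, 0.0199, 0.3101]
eef_rot: [0.539, -3.095, 0.0]
ft_force: [0.1, 0.2, -4.7]
width: 0.016
gripper_force: 108.0
```

```bash
python3 ax.py
```

```text
t 15.95 pos [0.5152 0.0199 0.3101] yaw -160.24 zax [-0.e+00 -2.e-04 -1.e+00] F [ 0.13  0.15 -4.71] M [-0.075  0.435  0.048] w 0.0160 g 108 q [-0.18  0.28  1.75 -0.    1.11 -2.09]
axis now [0.6138 0.0553] b 0.1281
```

>>> servo_tool --steps "0 -0.0037 0 0 0 -0.0349 0; -0.0003 -0.0073 0 0 0 -0.0698 0; -0.0003 -0.0073 0 0 0 -0.0698 0"

```text
time: 16.2
tcp_pos: [0.518, 0.0131, 0.3101]
eef_rot: [-0.647, 3.074, -0.0]
ft_force: [-0.1, 1.3, -5.0]
width: 0.0163
gripper_force: 108.0
```

```bash
python3 ax.py
```

```text
t 16.20 pos [0.518  0.0131 0.3101] yaw -156.24 zax [ 1.e-04 -2.e-04 -1.e+00] F [-0.15  1.34 -5.  ] M [-0.082  0.459  0.067] w 0.0163 g 108 q [-0.19  0.29  1.74 -0.    1.11 -2.18]
axis now [0.6138 0.0552] b 0.1281
```

>>> servo_tool --steps "0 -0.0014 0 0 0 -0.0131 0; 0 -0.0027 0 0 0 -0.0262 0; 0 -0.0027 0 0 0 -0.0262 0"

```text
time: 16.45
tcp_pos: [0.519, 0.0107, 0.3101]
eef_rot: [-0.689, 3.065, 0.0]
ft_force: [0.1, 1.4, -5.8]
width: 0.0159
gripper_force: 108.0
```

```bash
python3 ax.py
```

```text
t 16.45 pos [0.519  0.0107 0.3101] yaw -154.66 zax [ 0.e+00  1.e-04 -1.e+00] F [ 0.08  1.43 -5.84] M [-0.031  0.422  0.033] w 0.0159 g 108 q [-0.19  0.29  1.74  0.    1.11 -2.21]
axis now [0.6137 0.0555] b 0.1281
```

>>> servo_tool --steps "0 -0.0009 0 0 0 -0.0087 0; 0 -0.0018 0 0 0 -0.0175 0; 0 -0.0018 0 0 0 -0.0175 0"

```text
time: 16.7
tcp_pos: [0.5199, 0.009, 0.3102]
eef_rot: [-0.716, 3.058, 0.0]
ft_force: [0.3, 2.2, -4.8]
width: 0.016
gripper_force: 107.9
```

```bash
python3 ax.py
```

```text
t 16.70 pos [0.5199 0.009  0.3102] yaw -153.64 zax [ 3.e-04  1.e-04 -1.e+00] F [ 0.33  2.25 -4.78] M [-0.016  0.338 -0.039] w 0.0160 g 108 q [-0.2   0.29  1.74  0.    1.11 -2.23]
axis now [0.6137 0.0555] b 0.1282
```

>>> servo_tool --steps "0 0.0035 0 0 0 0.033 0; -0.0002 0.0069 0 0 0 0.066 0; -0.0002 0.0069 0 0 0 0.066 0"

```text
time: 16.95
tcp_pos: [0.5169, 0.0153, 0.3102]
eef_rot: [-0.613, 3.081, -0.001]
ft_force: [-0.4, -0.5, -5.0]
width: 0.0162
gripper_force: 107.9
```

```bash
python3 ax.py
```

```text
t 16.95 pos [0.5169 0.0153 0.3102] yaw -157.50 zax [ 4.e-04 -4.e-04 -1.e+00] F [-0.37 -0.54 -4.99] M [-0.273  0.399 -0.024] w 0.0162 g 108 q [-0.19  0.29  1.75 -0.    1.11 -2.15]
axis now [0.6136 0.0554] b 0.1282
```

>>> servo_tool --steps "0 0 0.001 0 0 0 0; 0 0 0.002 0 0 0 0; 0 0 0.003 0 0 0 0; 0 0 0.003 0 0 0 0"

```text
time: 17.28
tcp_pos: [0.517, 0.0152, 0.307]
eef_rot: [-0.615, 3.081, -0.0]
ft_force: [0.4, -0.3, -4.4]
width: 0.0161
gripper_force: 108.0
```

```bash
python3 ax.py
```

```text
t 17.28 pos [0.517  0.0152 0.307 ] yaw -157.42 zax [ 2.e-04  0.e+00 -1.e+00] F [ 0.44 -0.26 -4.38] M [-0.22   0.315 -0.037] w 0.0161 g 108 q [-0.19  0.29  1.75  0.    1.1  -2.15]
axis now [0.6137 0.0554] b 0.1250
```

>>> servo_tool --steps "0 0 0.0005 0 0 0 0; 0 0 0.001 0 0 0 0; 0 0 0.001 0 0 0 0"

```text
time: 17.53
tcp_pos: [0.517, 0.0152, 0.3062]
eef_rot: [-0.615, 3.08, -0.0]
ft_force: [-0.3, -0.9, -2.7]
width: 0.0161
gripper_force: 108.1
```

>>> servo_tool --steps "0 0 0.0003 0 0 0 0; 0 0 0.0006 0 0 0 0; 0 0 0.0006 0 0 0 0"

```text
time: 17.78
tcp_pos: [0.5171, 0.0153, 0.3058]
eef_rot: [-0.615, 3.08, -0.0]
ft_force: [-0.4, -0.8, -1.3]
width: 0.016
gripper_force: 108.2
```

```bash
python3 ax.py
```

```text
t 17.78 pos [0.5171 0.0153 0.3058] yaw -157.43 zax [ 8.e-04 -1.e-04 -1.e+00] F [-0.37 -0.84 -1.29] M [-0.1    0.079 -0.034] w 0.0160 g 108 q [-0.19  0.29  1.75  0.    1.1  -2.15]
axis now [0.6137 0.0554] b 0.1238
```

>>> servo_tool --steps "0 0 0.0003 0 0 0 0; 0 0 0.0003 0 0 0 0"

```text
time: 17.95
tcp_pos: [0.5171, 0.0153, 0.3056]
eef_rot: [-0.615, 3.08, -0.0]
ft_force: [-1.6, -0.4, -1.1]
width: 0.0161
gripper_force: 108.5
```

>>> servo_tool --steps "0 0 0 0 0 0 0; 0 0 0 0 0 0 0; 0 0 0 0 0 0 0" --force 20

```text
time: 18.2
tcp_pos: [0.5171, 0.0153, 0.3055]
eef_rot: [-0.615, 3.08, -0.0]
ft_force: [-0.4, -0.4, 1.1]
width: 0.016
gripper_force: 108.5
```

>>> servo_tool --steps "0 0 0 0 0 0 0.018; 0 0 0 0 0 0 0.02; 0 0 0 0 0 0 0.023; 0 0 0 0 0 0 0.026; 0 0 0 0 0 0 0.03; 0 0 0 0 0 0 0.035; 0 0 0 0 0 0 0.04; 0 0 0 0 0 0 0.045; 0 0 0 0 0 0 0.045; 0 0 0 0 0 0 0.045"

```text
time: 19.03
tcp_pos: [0.5169, 0.0153, 0.3052]
eef_rot: [0.615, -3.081, -0.0]
ft_force: [-0.1, 0.6, -0.2]
width: 0.0449
gripper_force: 0.0
```

```bash
python3 ax.py
python3 - <<'E'
from workcell import cams
import cv2
a=cams.snapshot("scene")["image"]
cv2.imwrite("pics/g.png",cv2.resize(a[195:270,290:370],(640,600),interpolation=2))
E
```

```text
t 19.03 pos [0.5169 0.0153 0.3052] yaw -157.43 zax [-0.  0. -1.] F [-0.09  0.59 -0.23] M [-0.033 -0.007 -0.028] w 0.0449 g 0 q [-0.19  0.29  1.75  0.    1.1  -2.15]
axis now [0.6136 0.0555] b 0.1232
```

View pics/g.png

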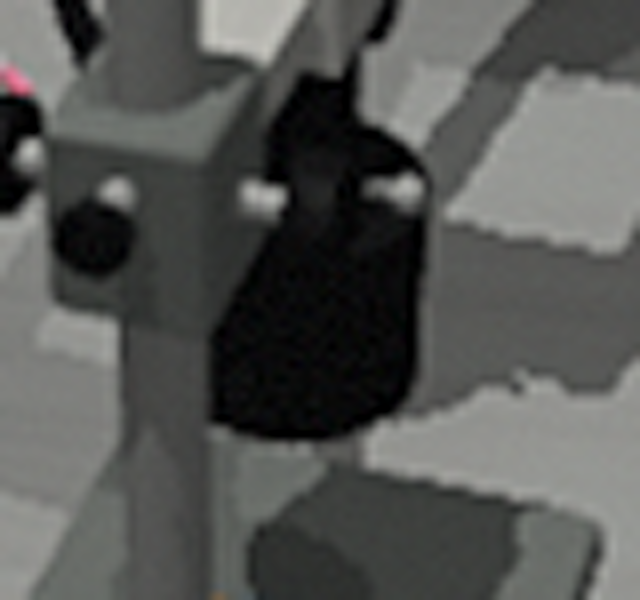

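>>> servo_tool --steps "0 0 -0.005 0 0 0 0.045; 0 0 -0.015 0 0 0 0.045; 0 0 -0.028 0 0 0 0.045; 0 0 -0.04 0 0 0 0.045; 0.005 0 -0.05 0 0 0 0.045; 0.02 0 -0.06 0 0 0 0.045; 0.04 0 -0.07 0 0 0 0.045; 0.065 0 -0.07 0 0 0 0.045; 0.09 0 -0.07 0 0 0 0.045; 0.1 0 -0.07 0 0 0 0.045; 0.1 0 -0.07 0 0 0 0.045; 0.1 0 -0.07 0 0 0 0.045"

```text
time: 20.08
tcp_pos: [0.4246, -0.0233, 0.376]
eef_rot: [-0.612, 3.079, -0.001]
ft_force: [0.5, 0.0, 0.4]
width: 0.0448
gripper_force: 0.0
```

```bash
python3 ax.py
python3 - <<'E'
from workcell import cams
import cv2,numpy as np
a=cams.snapshot("scene")["image"];b=cams.snapshot("top")["image"]
cv2.imwrite("pics/i.png",np.hstack([cv2.resize(a[170:290,280:410],(400,369),interpolation=2),cv2.resize(b[140:260,250:380],(400,369),interpolation=2)]))
E
```

```text
t 20.08 pos [ 0.4246 -0.0233  0.376 ] yaw -157.50 zax [ 2.e-03 -3.e-04 -1.e+00] F [0.5  0.04 0.36] M [-0.02  -0.052  0.085] w 0.0448 g 0 q [-0.32  0.05  1.86  0.    1.23 -2.28]
axis now [0.5214 0.0168] b 0.1940
```

View pics/i.png

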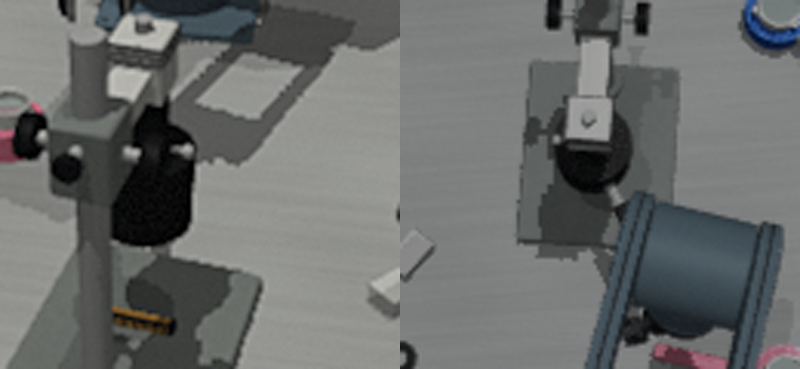

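```bash
python3 -c "
from workcell import finish_job
print(finish_job())"
```

```text
the job is handed in; nothing more can be done
None
```

The glare filter is locked in the ring light and hangs level by itself. The gripper is clear, nothing else appears to have been disturbed, and I handed the job in at about 20 s of robot time.

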